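# Seat the flask tray on the shaker's locating pins

### The job

The aluminium flask tray on the lab shaker has ridden up on the two locating pins and lies askew, too near the robot's side. Nudge it across the deck with the fingers until its two holes drop over the two pins and it lies flat on the deck, then leave it there and back off. Only push it: do not pick the tray up, and leave the jar, bottle, beaker and cap beside the shaker where they are.

Things in the scene. Friction and masses are not known exactly. Their poses are not given: they have to be found in the camera images.
- shaker: Fixed lab shaker: a cream box 320 (x) by 360 (y) by 90 mm high, its whole top a flat dark steel deck. Origin: centre of its underside, on the bench; deck 90 mm above it. Its x points away from its control panel (the robot's side), y to the left. Two steel locating pins stand on the deck at its own x = +40, y = +50 and -50 mm.
- pin_left (a point): Foot, at deck height, of the pin at the shaker's own y = +50 mm. Each pin is 9.5 mm high, 11 mm in diameter for the lowest 3 mm, then tapers to 7 mm at its flat tip. The tray hides both at the start; only their tips show above the seated tray.
- pin_right (a point): Foot, at deck height, of the same kind of pin at the shaker's own y = -50 mm.
- seat (a point): Point on the deck, 20 mm beyond the shaker's centre along the shaker's x, where the tray's origin lies once seated; the seated tray's axes are parallel to the shaker's.
- tray: Loose aluminium tray, about 0.4 kg: plate 140 (x) by 180 (y) by 5 mm, origin at the centre of its underside. A 4 mm thick lip, flush with the outer edge, rises to 20 mm above the underside on the near (-x) and both side edges, none on the far edge. Two fixed steel collars, 44 mm wide, 21 mm high, at x = -27, y = +45 and -45 mm. Two 14 mm through holes in the far half.
- hole_left (a point): Centre, at the underside, of the tray's hole at its own x = +20, y = +50 mm; belongs over pin_left. At the start it is some 8 mm above the deck, as the tray's far half is propped on the pin tips; seated it is at deck height.
- hole_right (a point): Centre, at the underside, of the tray's hole at its own x = +20, y = -50 mm; belongs over pin_right.
- near_edge (a point): Middle of the bottom of the tray's near (-x) edge, under the outer face of the near lip. It rests on the deck at the start and stays there while the tray is only pushed. The tray starts 18 to 34 mm short of its seat along the shaker's x, up to 30 mm to either side, up to 7 degrees crooked; it slides under a push of 1 to 3 N and stops hard once the pins are in the holes.
- jar: Bystander: white plastic jar, 68 mm diameter, 95 mm high, on the bench left (+y) of the shaker. Origin at the centre of its underside.
- beaker: Bystander: clear beaker, 68 mm diameter at the rim, 85 mm high, on the bench left of the shaker. Origin at the centre of its underside.
- reagent: Bystander: glass bottle with blue cap, 56 mm diameter, 110 mm high, on the bench right (-y) of the shaker. Origin at the centre of its underside.
- cap: Bystander: blue ring cap, 48 mm diameter, 14 mm high, flat on the bench right of the shaker. Origin at the centre of its underside.
There are look-alikes about, which are no part of the job. There is more than one size of the tray; the one meant has the size given above.

How it is judged:
By the outcome, as a careful person would: the job done as asked, in the order asked, and still so for the second after the job is handed in, with the robot touching nothing.
It also fails if it takes over 72 s, if anything falls off the work surface, if the arm or the gripper's body presses on something with over 40 N, if the wrist force passes 120 N, or if a joint passes its speed limit or range.

### The arm

A 6-joint arm with a two-finger parallel gripper is mounted at the origin on the work surface. World frame = base frame: x ahead of the robot, y to its left, z up, the work surface at z = 0. Lengths are in mm, angles in degrees, forces in N, time in s.
With the tool pointing down it reaches from about 325 to 900 mm from the base axis. Payload 3.5 kg.
Tool frame: the origin (TCP) lies midway between the tips of the shut fingers; the grasp point (between the pads) lies 19 mm behind it; y points along the fingers, z is the direction in which the jaws open and shut, and the axes are right-handed (so a half turn about y gives the same grasp; the last joint's range is limited). The gripper opens to 85 mm and grips with 20 to 120 N. Pads are 22 mm wide; open, the fingers measure 114 mm over their backs; the gripper's body (76 mm by 85 mm) begins 54 mm behind the grasp point. The pads swing forward as they close: fully open they stand 13 mm farther back than shut.
Start: joints at [68.216, 15.837, -1.513, 72.651, 0, 84.076], TCP at [170.806, 601.205, 231.313] pointing down, gripper open.
Joint ranges: [-178.77, 178.77], [-48.84, 107.48], [-61.69, 71.31], [-111.58, 123.2], [-90, 87.43], [-180, 180]. Speed limits (degrees/s): [147.25, 147.25, 180, 180, 180, 180].

### API

Orientations are given as a 3x3 rotation matrix whose columns are the frame's x, y, z axes.
In Python, from bench import manip gives the robot as it stands. The module is installed in compiled form; this text tells all that it offers.
- The arm moves only by the tool apply_moves, never from a script. Its argument "steps" is a list of rows, each an object with "dp": the shift along the tool's x, y, z in m, a list of three; "yaw": the turn about the tool's y in degrees. A call has 1 to 10 rows; each row shifts and turns the commanded pose from where the row before left it, along the tool's axes as they then stand; what a row does not reach is not made up. A row lasts 1/8 s, in which the tool goes at most 62.5 mm and 10.7 degrees, less where a joint would pass 70% of its speed; a pose out of reach is approached as far as the arm can. A call is refused whole if a number of a shift passes 0.0625 or a number of a turn 10.7, either way. A call with a gripper value outside its range is refused whole. "grip" is the closure in counts, from 0 (fully open) to 255 (shut), set as the call begins (left out, the last holds). The fingers move at their own pace and stop on an object; "force" is the grip in N (left out, the last holds). Time passes only in rows, so rows that do not move let the fingers close. It gives the time, the measured TCP pose, the force and the opening at its end, in the units of the state.
- manip.get_obs(): the state, without advancing time (a new reading comes with each control period).
- manip.read_camera(name): name is "scene" or "top" or "wrist"; returns a dict with "img" (480x640x3 uint8, red, green, blue), "fx", "fy", "cx", "cy" (pixels), "k1" (the pictures are not rectified: a ray, as slopes to the right and down, at radius r is drawn at 1 + k1 r^2 times it, then the intrinsics apply), "world_to_cam" (4x4, takes a point from world to camera coordinates). Camera axes: x right, y down, z forward; pixel columns grow to the right and rows downward; lengths in mm; the calibration is good to about 2 mm. A picture is of the moment at which its call begins. There is no depth.
- manip.finish_job(): hands the job in, once; it reports no verdict.
Trained networks look in the newest picture that a camera, given by its name, has taken for a name from the list of things; names that differ only in an ending like _2 or _b are one class to them, and where a whole thing is asked for, a point or a joint stands for the part that bears it (a point fixed in the world has none). Each returns a list of dicts, best first, with "conf" (0 to 1); they miss things now and then, are a little off and sometimes report something else, mostly with a low value. They report only what shows in the picture. A call takes as long as a camera call. They do not tell look-alikes from the thing itself.
- manip.search_frame(camera, label): "rect" ([centre column, centre row, width, height] in pixels, round what is visible of it).
- manip.regions_of(camera, label): "mask" (480x640 bool, what is visible of it) and "rect" ([centre column, centre row, width, height] in pixels, round what is visible of it).
The state is a dict: "time": time; "joints": joint angles; "qd": joint speeds; "tau": joint torques, N m; "eef_pos": TCP position; "ee_rot": TCP orientation; "ft_force": force on the tool from outside, world axes, zero at the start; "moment": the same for the moment, N m; "grip_width": opening from 0.0 (shut) to 1.0 (fully open).
Only numpy, scipy, OpenCV 4.12 (cv2) and the standard library are available. Lean on these libraries where they do the work, as an engineer would, in place of code of your own. Each camera call takes 0.05 s, during which the arm holds its last target. There are 200 camera calls.

## Working session

There is one attempt and no reset: what is moved stays moved. The work goes in short steps, Python scripts to look and compute and a tool call to move; the robot and the scene stay as the last step left them, time stands still between calls to the robot, and variables do not carry over. Pictures are saved under pics/ and viewed, about 8 in all and at most 12, crops included, and the job is handed in when it is done.

Besides the shell and the picture viewer there is one more tool, called after ">>>" as name([rows], argument=value, ...), one row to a line, values as JSON. apply_moves: Moves the arm, as the interface text tells. Its arguments: {"type":"object","properties":{"steps":{"type":"array","items":{"type":"object","properties":{"dp":{"type":"array","items":{"type":"number"}},"yaw":{"type":"number"}}}},"grip":{"type":"number"},"force":{"type":"number"}},"required":["steps"]}

```bash
mkdir -p pics
cat > h.py <<'E'
import numpy as np, cv2
from bench import manip
def cam(n):
    return manip.read_camera(n)
def proj(c,P):
    P=np.atleast_2d(P).astype(float); M=np.array(c["world_to_cam"])
    q=P@M[:3,:3].T+M[:3,3]; s=q[:,:2]/q[:,2:]; s=s*(1+c["k1"]*(s**2).sum(1,keepdims=True))
    return s*[c["fx"],c["fy"]]+[c["cx"],c["cy"]]
def unproj(c,uv,z):
    uv=np.atleast_2d(uv).astype(float); d=(uv-[c["cx"],c["cy"]])/[c["fx"],c["fy"]]; s=d.copy()
    for _ in range(20): s=d/(1+c["k1"]*(s**2).sum(1,keepdims=True))
    M=np.array(c["world_to_cam"]); R=M[:3,:3]; o=-R.T@M[:3,3]
    r=np.c_[s,np.ones(len(s))]@R
    return o+r*((z-o[2])/r[:,2])[:,None]
def save(n,img): cv2.imwrite("pics/"+n+".png",cv2.cvtColor(np.ascontiguousarray(img),cv2.COLOR_RGB2BGR))
E
python3 - <<'E'
from h import *
o=manip.get_obs();print(o["time"],o["eef_pos"],o["ee_rot"],o["grip_width"])
for n in["top","scene"]:
    c=cam(n);save(n+"0",c["img"]);M=np.array(c["world_to_cam"]);print(n,-M[:3,:3].T@M[:3,3],c["fx"])
    for l in["shaker","tray"]:
        for r in manip.search_frame(n,l): print(l,r)
E
```

```text
0.0 [170.50627663 600.47788485 230.14561482] [[ 9.61941300e-01 -8.38789566e-04  2.73254884e-01]
 [-2.73256066e-01 -2.07333296e-03  9.61939096e-01]
 [-2.40316118e-04 -9.99997499e-01 -2.22362894e-03]] 0.9994032973669479
top [ 242.90964549   19.67225285 1378.53121646] 555.88230472521
shaker {'rect': [376.4, 218.4, 152.9, 140.5], 'conf': 0.55}
tray {'rect': [276.5, 329.4, 60.3, 56.5], 'conf': 0.95}
tray {'rect': [363.6, 214.9, 76.9, 64.8], 'conf': 0.76}
scene [ 800.93243845 -521.55952688  705.47068234] 453.00085207687647
shaker {'rect': [321.1, 332.2, 255.9, 236.3], 'conf': 0.91}
tray {'rect': [266.8, 212.1, 62.9, 46.9], 'conf': 0.8}
tray {'rect': [334.2, 288.1, 119.7, 98.1], 'conf': 0.61}
tray {'rect': [321.3, 331.9, 255.2, 239.9], 'conf': 0.28}
```

Run:
```python
from h import *
t=cv2.imread("pics/top0.png");s=cv2.imread("pics/scene0.png")
cv2.imwrite("pics/a.png",cv2.resize(t[120:320,270:470],(800,800),interpolation=cv2.INTER_CUBIC)[:600*1])
cv2.imwrite("pics/b.png",np.vstack([np.hstack([cv2.resize(t,(400,300)),cv2.resize(s,(400,300))]),np.hstack([cv2.resize(t[140:290,280:480],(400,300)),cv2.resize(s[200:425,170:470],(400,300))])]))
```

```text
(no output)
```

View pics/b.png

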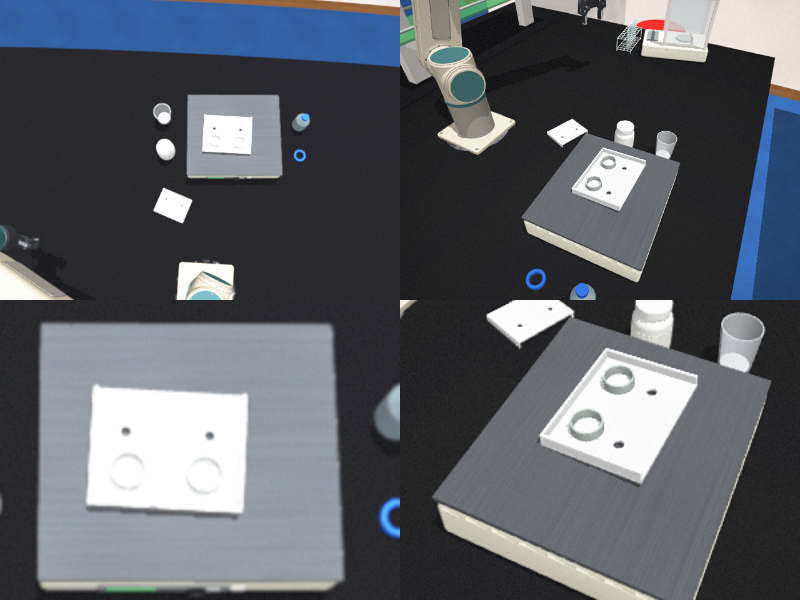

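View pics/a.png

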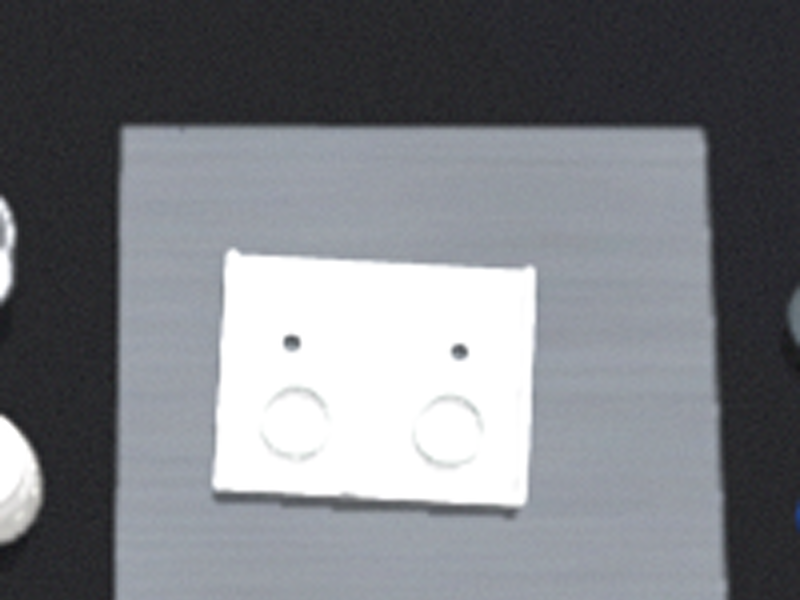

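Run:
```python
from h import *
c=cam("top")
d=unproj(c,[[300.5,151.75],[446.25,151.75],[451.5,280],[299,280]],90);print(d.round(1))
print("centre",d.mean(0)); 
h=unproj(c,[[270+291.5/4,120+343/4],[270+459.5/4,120+351/4]],102);print("holes",h.round(1),np.linalg.norm(h[0]-h[1]))
n=unproj(c,[[270+215/4,120+489/4],[270+524/4,120+504/4]],110);print("near lip top corners",n.round(1))
f=unproj(c,[[270+233/4,120+255/4],[270+534/4,120+267/4]],116);print("far",f.round(1))
```

```text
[[ 742.8  108.2   90. ]
 [ 763.8 -251.2   90. ]
 [ 444.8 -266.4   90. ]
 [ 425.1   90.8   90. ]]
centre [594.13470505 -79.63607563  90.        ]
holes [[ 607.3   -2.5  102. ]
 [ 608.  -102.7  102. ]] 100.20227228889698
near lip top corners [[ 514.2   37.9  110. ]
 [ 515.4 -142.6  110. ]]
far [[ 655.6   35.1  116. ]
 [ 658.4 -144.   116. ]]
```

>>> apply_moves([
  {"dp": [0.037,-0.005,-0.032]},
  {"dp": [0.037,-0.005,-0.032]},
  {"dp": [0.037,-0.005,-0.032]},
  {"dp": [0.037,-0.005,-0.032]},
  {"dp": [0.037,-0.005,-0.032]},
  {"dp": [0.037,-0.005,-0.032]},
  {"dp": [0.037,-0.005,-0.032]},
  {"dp": [0.037,-0.005,-0.032]},
  {"dp": [0.037,-0.005,-0.032]},
  {"dp": [0.037,-0.005,-0.032]},
], grip=0)

```text
validation failed for argument at $.st...
```

>>> apply_moves([
  {"dp": [0.037,-0.005,-0.032]},
  {"dp": [0.037,-0.005,-0.032]},
  {"dp": [0.037,-0.005,-0.032]},
  {"dp": [0.037,-0.005,-0.032]},
  {"dp": [0.037,-0.005,-0.032]},
  {"dp": [0.037,-0.005,-0.032]},
  {"dp": [0,0,0]},
])

```text
validation failed for argument at $.st...
```

>>> apply_moves([
  {"yaw": 10},
  {"yaw": 10},
  {"yaw": 10},
  {"yaw": 10},
  {"yaw": 10},
  {"yaw": 10},
  {"yaw": 10.7},
  {"yaw": 0},
])

```text
validation failed for argument at $.st...
```

Run:
```python
from h import *
c=cam("wrist");save("w1",c["img"]);M=np.array(c["world_to_cam"]);print(-M[:3,:3].T@M[:3,3],M[:3,:3].round(3),c["fx"])
print(manip.get_obs()["eef_pos"])
```

```text
[103.39076727 619.69794075 374.47468029] [[ 0.273  0.962  0.001]
 [ 0.925 -0.263  0.275]
 [ 0.265 -0.074 -0.961]] 379.3413113309406
[170.75749432 601.09347539 231.11563055]
```

View pics/w1.png

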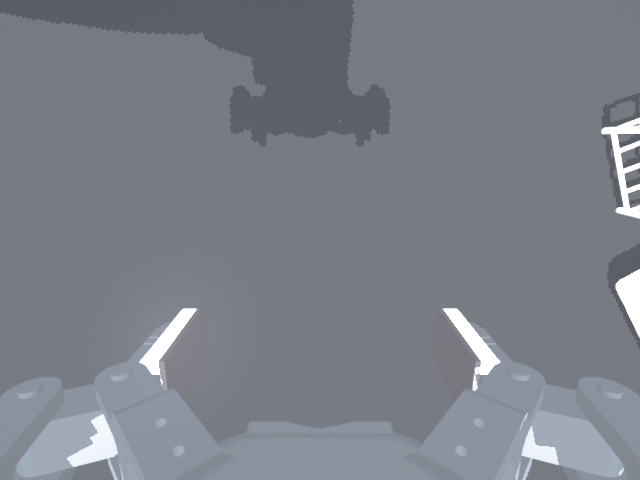

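>>> apply_moves([
  {"dp": [0.037,-0.005,-0.032],"yaw": 0},
  {"dp": [0.037,-0.005,-0.032],"yaw": 0},
  {"dp": [0.037,-0.005,-0.032],"yaw": 0},
  {"dp": [0.037,-0.005,-0.032],"yaw": 0},
  {"dp": [0.037,-0.005,-0.032],"yaw": 0},
  {"dp": [0.037,-0.005,-0.032],"yaw": 0},
  {"dp": [0.037,-0.005,-0.032],"yaw": 0},
  {"dp": [0.037,-0.005,-0.032],"yaw": 0},
  {"dp": [0.037,-0.005,-0.032],"yaw": 0},
  {"dp": [0.037,-0.005,-0.032],"yaw": 0},
], grip=0)

```text
time: 1.65
eef_pos: [440.0, 190.9, 281.8]
ee_rot: [[0.962, 0.001, 0.273], [-0.273, 0.0, 0.962], [0.001, -1.0, 0.001]]
ft_force: [0.5, 0.9, 0.0]
grip_width: 1.001
```

>>> apply_moves([
  {"dp": [0.036,-0.003,-0.028],"yaw": 0},
  {"dp": [0.036,-0.003,-0.028],"yaw": 0},
  {"dp": [0.036,-0.003,-0.028],"yaw": 0},
  {"dp": [0.036,-0.003,-0.028],"yaw": 0},
  {"dp": [0.036,-0.003,-0.028],"yaw": 0},
  {"dp": [0.036,-0.003,-0.028],"yaw": 0},
  {"dp": [0,0,0],"yaw": 0},
])

```text
time: 2.52
eef_pos: [602.8, -30.9, 299.0]
ee_rot: [[0.961, 0.001, 0.277], [-0.277, -0.0, 0.961], [0.001, -1.0, -0.0]]
ft_force: [-0.1, 1.2, -0.2]
grip_width: 1.001
```

>>> apply_moves([
  {"dp": [0,0,0],"yaw": 10},
  {"dp": [0,0,0],"yaw": 10},
  {"dp": [0,0,0],"yaw": 10},
  {"dp": [0,0,0],"yaw": 10},
  {"dp": [0,0,0],"yaw": 10},
  {"dp": [0,0,0],"yaw": 10},
  {"dp": [0,0,0],"yaw": 10.7},
  {"dp": [0,0,0],"yaw": 0},
])

```text
time: 3.52
eef_pos: [600.5, -27.5, 299.4]
ee_rot: [[0.063, -0.0, 0.998], [-0.998, 0.0, 0.063], [-0.0, -1.0, -0.0]]
ft_force: [0.1, 0.2, 0.1]
grip_width: 0.999
```

Run:
```python
from h import *
c=cam("wrist");save("w2",c["img"]);print(manip.get_obs()["eef_pos"],manip.get_obs()["joints"])
```

```text
[600.57860782 -27.59772364 299.34923728] [-8.79504045e+00  1.19131589e+01  1.62556019e+00  7.97353947e+01
  1.09056156e-02  7.75357393e+01]
```

View pics/w2.png

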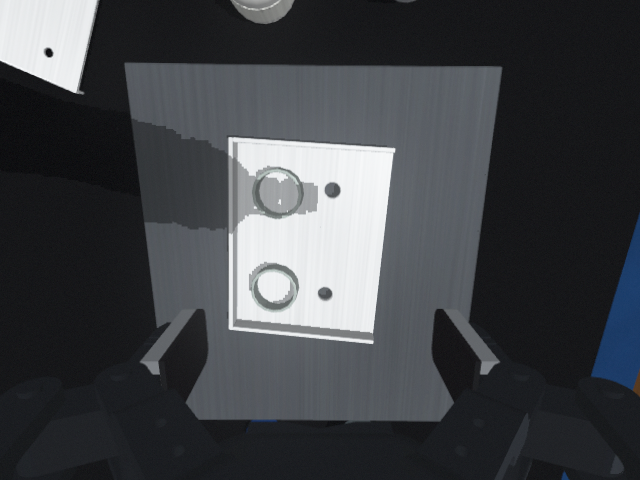

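```bash
cat > m.py <<'E'
from h import *
def edge(g,p,q,n=40,w=9):
    "subpixel edge points along p-q, by strongest gradient on the normal"
    p,q=map(np.array,(p,q));p=p.astype(float);q=q.astype(float);d=(q-p)/np.linalg.norm(q-p);nn=np.array([-d[1],d[0]])
    s=np.arange(-w,w+.1,.5);out=[]
    for t in np.linspace(.05,.95,n):
        x=p+t*(q-p)+s[:,None]*nn
        v=cv2.remap(g,x[:,0].astype(np.float32)[None],x[:,1].astype(np.float32)[None],cv2.INTER_LINEAR)[0]
        gr=np.abs(np.gradient(cv2.GaussianBlur(v[:,None],(1,5),1)[:,0]));out.append(x[gr.argmax()])
    return np.array(out)
def line(P):
    vx,vy,x,y=cv2.fitLine(P[:,:2].astype(np.float32),cv2.DIST_HUBER,0,.5,.01).ravel();return np.array([x,y]),np.array([vx,vy])
E
python3 - <<'E'
from m import *
c=cam("wrist");g=cv2.cvtColor(c["img"],cv2.COLOR_RGB2GRAY).astype(np.float32)
def L(p,q,z): 
    a,d=line(unproj(c,edge(g,p,q),z)); return a,d
def deg(d): return np.degrees(np.arctan2(d[1],d[0]))
E={}
for n,p,q,z in [("near",(124,63),(154,300),90),("far",(502,67),(472,300),90),("left",(200,419),(430,420),90),("right",(124,63),(502,67),90),("tnear",(229,140),(230,325),110),("tright",(232,137),(392,149.5),116),("tleft",(232,328),(372,342),116)]:
    E[n]=L(p,q,z);print(n,E[n][0].round(1),deg(E[n][1]).round(2))
th=np.radians(np.mean([(deg(E["near"][1])-90+90)%180-90,(deg(E["far"][1])-90+90)%180-90,(deg(E["left"][1])+90)%180-90,(deg(E["right"][1])+90)%180-90]))
X=np.array([np.cos(th),np.sin(th)]);Y=np.array([-X[1],X[0]])
print("yaw",np.degrees(th),"size",(E["far"][0]-E["near"][0])@X,(E["left"][0]-E["right"][0])@Y)
C=X*((E["far"][0]+E["near"][0])@X/2)+Y*((E["left"][0]+E["right"][0])@Y/2);print("C",C)
print("pins",C+40*X+50*Y,C+40*X-50*Y)
h=unproj(c,[[325,293],[332.5,190]],103)[:,:2];print("holes",h)
print("holes in shaker frame", np.c_[(h-C)@X,(h-C)@Y], deg(h[0]-h[1])-90-np.degrees(th))
for n in("tnear","tright","tleft"): print(n,(E[n][0]-C)@X,(E[n][0]-C)@Y)
E
```

```text
near [434.1 -26.9] -86.78
far [752.    1.6] -86.85
left [ 613.9 -256.6] 3.12
right [595.  101.8] 3.11
tnear [519.1 -40.7] -89.83
tright [588.4  38.8] -0.09
tleft [ 589.2 -141.2] -2.73
yaw 3.1524599 size 318.98288 -358.96112
C [596.6641   -77.843346]
pins [633.85394  -25.719284] [ 639.3532  -125.56796]
holes [[ 610.58378538 -100.58703744]
 [ 610.51988299   -1.36283239]]
holes in shaker frame [[ 12.64785299 -23.47475976]
 [ 18.04068917  75.60280917]] -183.11556022519687
tnear -75.44732 41.340195
tright -1.8359361 116.90769
tleft -10.965525 -62.82674
```

>>> apply_moves([
  {"dp": [0,0,0],"yaw": 0.45},
  {"dp": [-0.046,0.02,-0.006],"yaw": 0},
  {"dp": [-0.046,0.02,-0.006],"yaw": 0},
  {"dp": [0,0.04,0],"yaw": 0},
  {"dp": [0,0.04,0],"yaw": 0},
  {"dp": [0,0.04,0],"yaw": 0},
  {"dp": [0,0.03,0],"yaw": 0},
  {"dp": [0,0,0],"yaw": 0},
])

```text
time: 4.62
eef_pos: [581.6, 62.9, 106.5]
ee_rot: [[0.053, -0.007, 0.999], [-0.999, 0.0, 0.053], [-0.0, -1.0, -0.007]]
ft_force: [-1.1, -0.1, -0.1]
grip_width: 0.999
```

Run:
```python
from h import *
c=cam("wrist");d=cam("scene")
save("w3",np.hstack([cv2.resize(c["img"],(400,300)),cv2.resize(d["img"][120:390,140:500],(400,300))]))
```

```text
(no output)
```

View pics/w3.png

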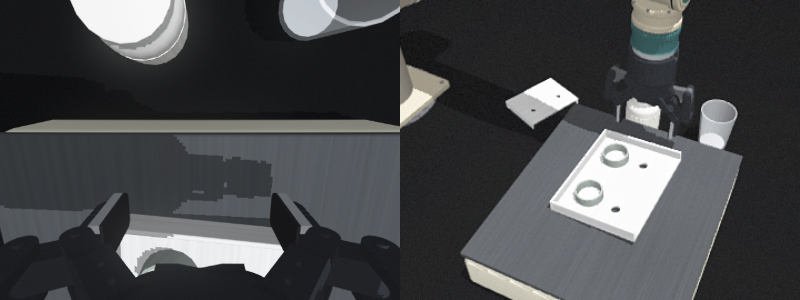

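>>> apply_moves([
  {"dp": [0,0.008,0],"yaw": 0},
  {"dp": [0.006,0.006,0.002],"yaw": 0},
  {"dp": [0,0,0],"yaw": 0},
])

```text
time: 5.1
eef_pos: [586.8, 56.5, 95.2]
ee_rot: [[0.052, -0.0, 0.999], [-0.999, -0.0, 0.052], [0.0, -1.0, -0.0]]
ft_force: [-0.3, 0.5, 0.3]
grip_width: 1.002
```

>>> apply_moves([
  {"dp": [0.003,0,0],"yaw": 0},
  {"dp": [0.003,0,0],"yaw": 0},
  {"dp": [0.003,0,0],"yaw": 0},
  {"dp": [0,0,0],"yaw": 0},
])

```text
time: 5.6
eef_pos: [587.1, 47.7, 95.3]
ee_rot: [[0.052, 0.0, 0.999], [-0.999, -0.0, 0.052], [0.0, -1.0, 0.0]]
ft_force: [0.0, 0.2, -0.4]
grip_width: 1.002
```

>>> apply_moves([
  {"dp": [0.003,0,0],"yaw": 0},
  {"dp": [0.003,0,0],"yaw": 0},
  {"dp": [0,0,0],"yaw": 0},
])

```text
time: 5.98
eef_pos: [587.6, 41.6, 95.3]
ee_rot: [[0.052, 0.0, 0.999], [-0.999, -0.001, 0.052], [0.001, -1.0, 0.0]]
ft_force: [-0.5, 0.3, 1.4]
grip_width: 0.999
```

>>> apply_moves([
  {"dp": [-0.014,0,0],"yaw": 0},
  {"dp": [0,0.007,0],"yaw": 0},
  {"dp": [0,0,0],"yaw": 0},
  {"dp": [0.004,0,0],"yaw": 0},
  {"dp": [0.004,0,0],"yaw": 0},
  {"dp": [0.004,0,0],"yaw": 0},
  {"dp": [0,0,0],"yaw": 0},
])

```text
time: 6.85
eef_pos: [587.5, 43.5, 88.4]
ee_rot: [[0.051, 0.0, 0.999], [-0.999, -0.0, 0.051], [0.0, -1.0, 0.0]]
ft_force: [-0.0, 0.5, -0.8]
grip_width: 1.001
```

Run:
```python
from h import *
c=cam("wrist");d=cam("scene")
save("w4",np.hstack([cv2.resize(c["img"],(400,300)),cv2.resize(d["img"][210:345,270:450],(400,300),interpolation=cv2.INTER_CUBIC)]))
```

```text
(no output)
```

View pics/w4.png

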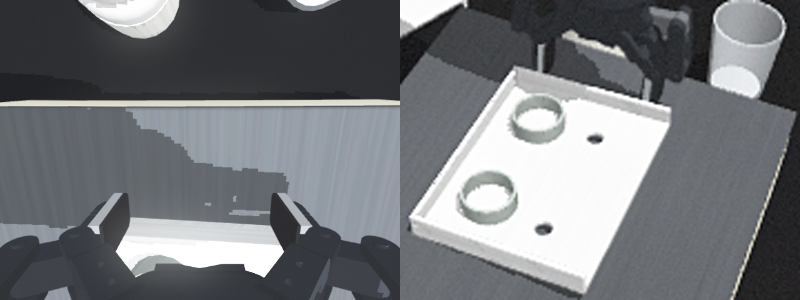

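>>> apply_moves([
  {"dp": [0.003,0,0],"yaw": 0},
  {"dp": [0.003,0,0],"yaw": 0},
  {"dp": [0,0,0],"yaw": 0},
])

```text
time: 7.32
eef_pos: [587.6, 37.8, 88.3]
ee_rot: [[0.052, -0.0, 0.999], [-0.999, -0.0, 0.052], [0.0, -1.0, -0.0]]
ft_force: [0.6, 1.1, -0.3]
grip_width: 1.005
```

>>> apply_moves([
  {"dp": [0.003,0,0],"yaw": 0},
  {"dp": [0,0,0],"yaw": 0},
])

```text
time: 7.58
eef_pos: [587.9, 34.8, 88.3]
ee_rot: [[0.052, 0.0, 0.999], [-0.999, -0.0, 0.052], [0.0, -1.0, 0.0]]
ft_force: [-0.6, 0.6, -0.5]
grip_width: 0.998
```

>>> apply_moves([
  {"dp": [0.003,0,0],"yaw": 0},
  {"dp": [0,0,0],"yaw": 0},
])

```text
time: 7.82
eef_pos: [588.0, 31.7, 88.3]
ee_rot: [[0.052, 0.0, 0.999], [-0.999, -0.0, 0.052], [0.0, -1.0, 0.0]]
ft_force: [-1.0, 0.6, -0.2]
grip_width: 1.0
```

Run:
```python
from h import *
c=cam("wrist");d=cam("scene");t=cam("top")
save("w5",np.hstack([cv2.resize(t["img"][140:290,280:480],(400,300),interpolation=cv2.INTER_CUBIC),cv2.resize(d["img"][210:345,270:450],(400,300),interpolation=cv2.INTER_CUBIC)]))
```

```text
(no output)
```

View pics/w5.png

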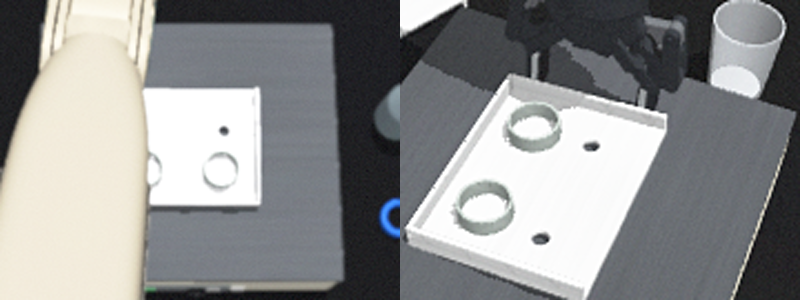

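```bash
cat >> m.py <<'E'
C0=np.array([596.7,-77.8]);_t=np.radians(3.15);X0=np.array([np.cos(_t),np.sin(_t)]);Y0=np.array([-X0[1],X0[0]])
def sh(P): P=np.atleast_2d(P)[:,:2]-C0; return np.c_[P@X0,P@Y0].round(1)
def blob(img,uv,r=6):
    g=cv2.cvtColor(img,cv2.COLOR_RGB2GRAY).astype(float);u,v=map(int,np.round(uv));w=g[v-r:v+r+1,u-r:u+r+1]
    wt=np.clip(np.median(w)-25-w,0,None);yy,xx=np.mgrid[v-r:v+r+1,u-r:u+r+1];return np.array([(wt*xx).sum(),(wt*yy).sum()])/wt.sum()
E
python3 - <<'E'
from m import *
d=cam("scene");a=cv2.imread("pics/scene0.png")[:,:,::-1].copy()
for im,ps,z in((a,[(359,269),(333.5,308)],103),(d["img"],[(356,275.7),(333,317.6)],103)):
    p=[blob(im,q) for q in ps];h=sh(unproj(d,p,z));print(np.round(p,1).tolist(),h.tolist(),"yaw",np.degrees(np.arctan2(*((h[1]-h[0])*[1,-1]))))
print(sh(manip.get_obs()["eef_pos"]))
E
```

```text
[[358.6, 269.0], [333.7, 308.2]] [[17.6, 74.1], [12.2, -25.4]] yaw -3.106472170146754
[[355.8, 275.5], [333.1, 317.0]] [[18.8, 57.4], [18.6, -42.2]] yaw -0.11505161145392406
[[ -2.5 109.9]]
```

>>> apply_moves([
  {"dp": [0.003,0,0],"yaw": 0},
  {"dp": [0.003,0,0],"yaw": 0},
  {"dp": [0.003,0,0],"yaw": 0},
  {"dp": [0,0,0],"yaw": 0},
])

```text
time: 8.52
eef_pos: [588.5, 22.5, 88.3]
ee_rot: [[0.052, 0.0, 0.999], [-0.999, -0.001, 0.052], [0.001, -1.0, 0.0]]
ft_force: [0.2, 0.2, -0.3]
grip_width: 1.004
```

>>> apply_moves([
  {"dp": [-0.01,0,0],"yaw": 0},
  {"dp": [-0.02,0,0],"yaw": 0},
  {"dp": [0,-0.03,0],"yaw": 0},
  {"dp": [0,-0.06,0],"yaw": 0},
  {"dp": [0,-0.06,0],"yaw": 0},
  {"dp": [0.02,-0.06,0],"yaw": 0},
  {"dp": [0.05,0,0],"yaw": 0},
  {"dp": [0.05,0,0],"yaw": 0},
  {"dp": [0,0,0],"yaw": 0},
  {"dp": [0,0,0],"yaw": 0},
])

```text
time: 9.78
eef_pos: [593.0, -65.5, 297.3]
ee_rot: [[0.053, -0.001, 0.999], [-0.999, 0.001, 0.053], [-0.001, -1.0, -0.001]]
ft_force: [0.3, 0.1, -0.6]
grip_width: 1.0
```

Run:
```python
from h import *
c=cam("wrist");save("w6",c["img"]);print(manip.get_obs()["eef_pos"],manip.get_obs()["joints"])
```

```text
[592.96031704 -65.18194403 297.36216785] [-1.24936374e+01  1.14690482e+01  8.44637108e-01  7.94156463e+01
  2.70299901e-02  7.44446648e+01]
```

View pics/w6.png

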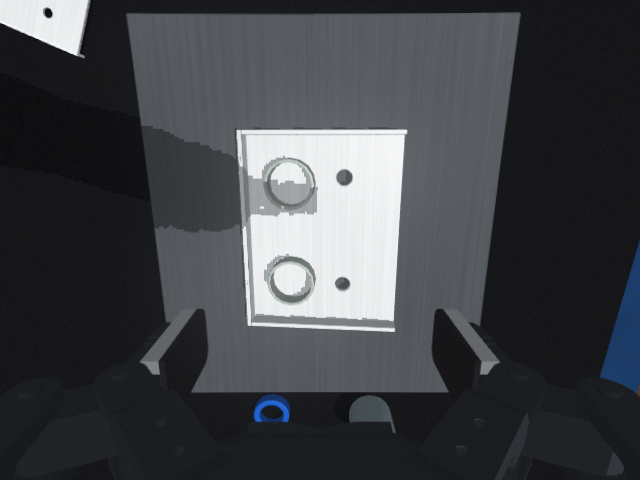

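```bash
cat > w.py <<'E'
from m import *
def run(lines,holes,z):
    c=cam("wrist");g=cv2.cvtColor(c["img"],cv2.COLOR_RGB2GRAY).astype(np.float32)
    E={n:line(unproj(c,edge(g,p,q),90)) for n,p,q in lines}
    f=lambda n,o:(np.degrees(np.arctan2(E[n][1][1],E[n][1][0]))-o+90)%180-90
    th=np.radians(np.mean([f("near",90),f("far",90),f("left",0),f("right",0)]))
    X=np.array([np.cos(th),np.sin(th)]);Y=np.array([-X[1],X[0]])
    C=X*((E["far"][0]+E["near"][0])@X/2)+Y*((E["left"][0]+E["right"][0])@Y/2)
    print("yaw",np.degrees(th),"C",C,"size",(E["far"][0]-E["near"][0])@X,(E["left"][0]-E["right"][0])@Y)
    p=[blob(c["img"],q,9) for q in holes];h=unproj(c,p,z)[:,:2]-C;h=np.c_[h@X,h@Y];d=h[0]-h[1]
    print(np.round(p,1).tolist(),"holes",h.round(1).tolist(),"rel yaw",np.degrees(np.arctan2(-d[0],d[1])))
E
python3 - <<'E'
from w import *
run([("near",(127,15),(164,300)),("far",(520,15),(482,300)),("right",(200,392),(440,392)),("left",(127,13),(520,13))],[(344,177),(342,283)],103)
E
```

```text
yaw 3.0970075 C [596.6727  -77.90171] size 318.94653 358.80447
[[347.1, 178.2], [342.2, 283.7]] holes [[21.2, 49.2], [18.5, -50.1]] rel yaw -1.5505286716168072
```

>>> apply_moves([
  {"dp": [0,0,0],"yaw": -10},
  {"dp": [0,0,0],"yaw": -10},
  {"dp": [0,0,0],"yaw": -10},
  {"dp": [0,0,0],"yaw": -10},
  {"dp": [0,0,0],"yaw": -10},
  {"dp": [0,0,0],"yaw": -10},
  {"dp": [0,0,0],"yaw": -10},
  {"dp": [0,0,0],"yaw": -10},
  {"dp": [0,0,0],"yaw": -10},
  {"dp": [0,0,0],"yaw": 0},
])

```text
time: 11.12
eef_pos: [593.1, -65.2, 297.5]
ee_rot: [[0.999, -0.0, -0.052], [0.052, 0.0, 0.999], [-0.0, -1.0, 0.0]]
ft_force: [-0.2, -0.7, 0.2]
grip_width: 1.001
```

>>> apply_moves([
  {"dp": [-0.05,0,-0.006],"yaw": 0},
  {"dp": [-0.05,0.03,-0.006],"yaw": 0},
  {"dp": [0,0.05,0],"yaw": 0},
  {"dp": [0,0.05,0],"yaw": 0},
  {"dp": [0,0,0],"yaw": 0},
  {"dp": [0,0,0],"yaw": 0},
])

```text
time: 11.88
eef_pos: [495.1, -83.7, 169.2]
ee_rot: [[0.999, 0.002, -0.052], [0.052, -0.001, 0.999], [0.002, -1.0, -0.001]]
ft_force: [0.4, -0.1, 0.8]
grip_width: 1.003
```

Run:
```python
from m import *
o=manip.get_obs();print(sh(o["eef_pos"]),o["eef_pos"],np.degrees(np.arctan2(o["ee_rot"][1][0],o["ee_rot"][0][0])))
```

```text
[[-101.8   -0.3]] [495.09652886 -83.73149315 169.22464129] 2.961369349187657
```

>>> apply_moves([
  {"dp": [0,0.04,0],"yaw": -0.15},
  {"dp": [0,0.03,0],"yaw": 0},
  {"dp": [0,0.011,0],"yaw": 0},
  {"dp": [0,0,0],"yaw": 0},
  {"dp": [0.008,0,0],"yaw": 0},
  {"dp": [0.008,0,0],"yaw": 0},
  {"dp": [0,0,0],"yaw": 0},
])

```text
time: 12.75
eef_pos: [511.6, -83.2, 87.5]
ee_rot: [[0.998, 0.002, -0.055], [0.055, -0.001, 0.998], [0.002, -1.0, -0.001]]
ft_force: [0.0, -0.1, -0.1]
grip_width: 0.999
```

>>> apply_moves([
  {"dp": [0.004,0,0],"yaw": 0},
  {"dp": [0.004,0,0],"yaw": 0},
  {"dp": [0.003,0,0],"yaw": 0},
  {"dp": [0.003,0,0],"yaw": 0},
  {"dp": [0,0,0],"yaw": 0},
])

```text
time: 13.38
eef_pos: [524.3, -82.2, 86.6]
ee_rot: [[0.998, 0.001, -0.055], [0.055, 0.0, 0.998], [0.001, -1.0, 0.0]]
ft_force: [-0.3, 0.1, -0.1]
grip_width: 1.003
```

Run:
```python
from m import *
o=manip.get_obs();print(sh(o["eef_pos"]),o["eef_pos"])
d=cam("scene");save("s7",np.hstack([cv2.resize(d["img"][210:345,270:450],(400,300),interpolation=cv2.INTER_CUBIC),cv2.resize(cam("wrist")["img"],(400,300))]))
```

```text
[[-72.5  -0.4]] [524.32892323 -82.15489721  86.55133069]
```

View pics/s7.png

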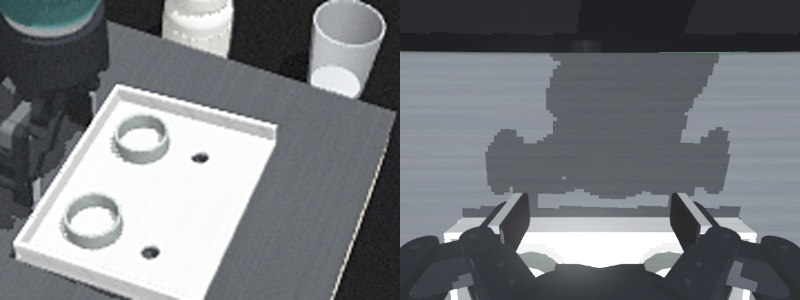

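>>> apply_moves([
  {"dp": [0.003,0,0],"yaw": 0},
  {"dp": [0.003,0,0],"yaw": 0},
  {"dp": [0.002,0,0],"yaw": 0},
  {"dp": [0,0,0],"yaw": 0},
])

```text
time: 13.98
eef_pos: [532.6, -81.8, 86.8]
ee_rot: [[0.998, 0.001, -0.055], [0.055, -0.0, 0.998], [0.001, -1.0, -0.0]]
ft_force: [-0.6, 0.4, 0.8]
grip_width: 1.001
```

```bash
cat > s.py <<'E'
from m import *
o=manip.get_obs();print(sh(o["eef_pos"]),o["eef_pos"],o["ft_force"].round(1))
d=cam("scene")
def guess(P): return proj(d,np.r_[C0+P[0]*X0+P[1]*Y0,P[2]])[0]
import sys
x=float(sys.argv[1]);z=float(sys.argv[2])
p=[blob(d["img"],guess((x-.4,s-1.6,z)),7) for s in(50,-50)];h=sh(unproj(d,p,z))+[.4,1.7];print(np.round(p,1).tolist(),h.tolist(),"yaw",np.degrees(np.arctan2(*((h[0]-h[1])*[-1,1]))))
E
python3 s.py 36 103
```

```text
[[-64.2  -0.5]] [532.59896177 -81.80750536  86.78355091] [-0.6  0.4  0.8]
[[363.5, 285.6], [341.3, 328.5]] [[39.9, 43.2], [39.9, -55.5]] yaw -0.0
```

>>> apply_moves([
  {"dp": [0.002,0,0],"yaw": 0},
  {"dp": [0,0,0],"yaw": 0},
  {"dp": [0,0,0],"yaw": 0},
])

```text
time: 14.4
eef_pos: [533.8, -81.6, 86.6]
ee_rot: [[0.998, -0.0, -0.055], [0.055, 0.0, 0.998], [-0.0, -1.0, 0.0]]
ft_force: [0.5, 0.6, -0.2]
grip_width: 0.999
```

```bash
python3 s.py 39 95
python3 - <<'E'
from h import *
d=cam("scene");save("s8",cv2.resize(d["img"][225:345,290:450],(800,600),interpolation=cv2.INTER_CUBIC))
E
```

```text
[[-63.   -0.3]] [533.83037925 -81.59490914  86.59542142] [ 0.5  0.6 -0.2]
[[363.5, 285.6], [341.3, 328.5]] [[38.1, 49.800000000000004], [38.0, -50.3]] yaw -0.05723852193071064
```

View pics/s8.png

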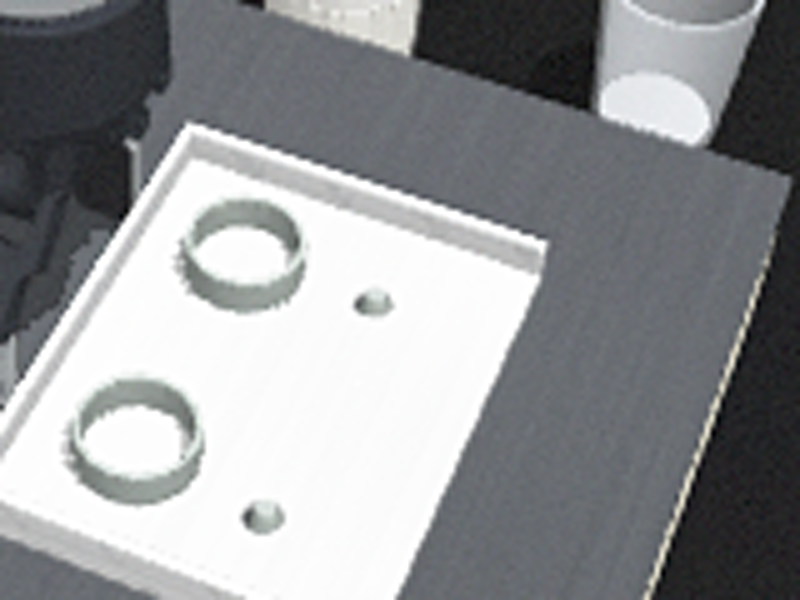

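Both holes show pin tips (crop (373,302) and (263,515)) and the tray appears flat. I'll push on gently to confirm the hard stop.

>>> apply_moves([
  {"dp": [0.001,0,0],"yaw": 0},
  {"dp": [0,0,0],"yaw": 0},
  {"dp": [0,0,0],"yaw": 0},
])

```text
time: 14.88
eef_pos: [534.7, -81.5, 86.5]
ee_rot: [[0.998, -0.0, -0.055], [0.055, -0.0, 0.998], [-0.0, -1.0, 0.0]]
ft_force: [-0.3, 0.1, 0.4]
grip_width: 1.001
```

>>> apply_moves([
  {"dp": [0.001,0,0],"yaw": 0},
  {"dp": [0,0,0],"yaw": 0},
  {"dp": [0,0,0],"yaw": 0},
])

```text
time: 15.25
eef_pos: [535.6, -81.5, 86.5]
ee_rot: [[0.998, -0.0, -0.055], [0.055, 0.0, 0.998], [-0.0, -1.0, 0.0]]
ft_force: [-1.6, 0.5, 0.1]
grip_width: 1.003
```

```bash
python3 s.py 39 95
```

```text
[[-61.2  -0.3]] [535.58427183 -81.46642047  86.49275339] [-1.6  0.5  0.1]
[[364.5, 285.7], [342.5, 328.7]] [[39.8, 50.300000000000004], [39.9, -49.9]] yaw 0.057181397695276574
```

>>> apply_moves([
  {"dp": [0.001,0,0],"yaw": 0},
  {"dp": [0,0,0],"yaw": 0},
  {"dp": [0,0,0],"yaw": 0},
])

```text
time: 15.68
eef_pos: [537.0, -81.4, 86.6]
ee_rot: [[0.998, 0.0, -0.055], [0.055, 0.0, 0.998], [0.0, -1.0, 0.0]]
ft_force: [0.3, 0.7, -1.3]
grip_width: 0.998
```

>>> apply_moves([
  {"dp": [0.001,0,0],"yaw": 0},
  {"dp": [0,0,0],"yaw": 0},
  {"dp": [0,0,0],"yaw": 0},
])

```text
time: 16.05
eef_pos: [537.3, -81.4, 86.6]
ee_rot: [[0.999, -0.001, -0.055], [0.055, -0.0, 0.999], [-0.001, -1.0, 0.0]]
ft_force: [-3.1, -0.2, 1.5]
grip_width: 1.002
```

>>> apply_moves([
  {"dp": [0.001,0,0],"yaw": 0},
  {"dp": [0,0,0],"yaw": 0},
  {"dp": [0,0,0],"yaw": 0},
])

```text
time: 16.42
eef_pos: [537.4, -81.3, 86.4]
ee_rot: [[0.999, -0.003, -0.055], [0.055, -0.0, 0.999], [-0.003, -1.0, -0.0]]
ft_force: [-5.8, -0.2, 2.8]
grip_width: 1.003
```

```bash
python3 s.py 39 95
```

```text
[[-59.4  -0.3]] [537.4055027  -81.31800141  86.37126598] [-5.8 -0.2  2.8]
[[365.9, 286.1], [344.3, 329.0]] [[42.199999999999996, 50.5], [42.699999999999996, -49.099999999999994]] yaw 0.2876269990600946
```

>>> apply_moves([
  {"dp": [-0.01,0,0],"yaw": 0},
  {"dp": [-0.02,0,0],"yaw": 0},
  {"dp": [0,-0.04,0],"yaw": 0},
  {"dp": [0,-0.06,0],"yaw": 0},
  {"dp": [0,-0.06,0],"yaw": 0},
  {"dp": [0.04,-0.05,0],"yaw": 0},
  {"dp": [0.04,0,0],"yaw": 0},
  {"dp": [0,0,0],"yaw": 0},
  {"dp": [0,0,0],"yaw": 0},
])

```text
time: 17.6
eef_pos: [587.3, -78.5, 294.8]
ee_rot: [[0.998, -0.001, -0.055], [0.055, 0.0, 0.998], [-0.001, -1.0, 0.0]]
ft_force: [0.4, -1.0, 0.6]
grip_width: 0.998
```

```bash
python3 s.py 40 95
python3 - <<'E'
from h import *
c=cam("wrist");d=cam("scene");save("w9raw",c["img"])
save("w9",np.hstack([cv2.resize(c["img"],(400,300)),cv2.resize(d["img"][225:345,290:450],(400,300),interpolation=cv2.INTER_CUBIC)]))
save("w9",c["img"])
E
```

```text
[[-9.4 -0.2]] [587.30603889 -78.51376872 294.82908422] [ 0.4 -1.   0.6]
[[365.9, 286.1], [344.0, 329.0]] [[42.199999999999996, 50.5], [42.4, -49.3]] yaw 0.11482104772023767
```

View pics/w9.png

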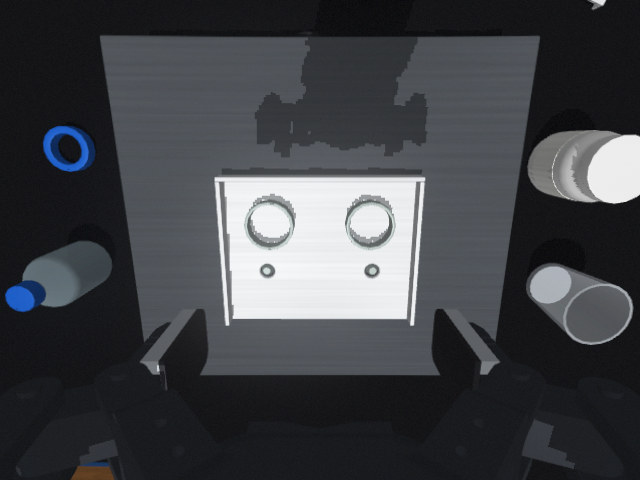

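Run:
```python
from m import *
c=cam("wrist")
P=[[215.5,178],[424.5,178],[226,325],[414,325]]
for z in(110,118):
    s=sh(unproj(c,P,z));print(z,s.tolist(),"w near/far",s[1,1]-s[0,1],s[3,1]-s[2,1],"len",s[2,0]-s[0,0])
print("holes@95",sh(unproj(c,[[267,270.5],[372,270.5]],95)).tolist(),"tips@99.5",sh(unproj(c,[[267,270.5],[372,270.5]],99.5)).tolist())
```

```text
110 [[-47.4, -89.0], [-47.3, 89.6], [91.3, -89.4], [91.5, 90.1]] w near/far 178.6 179.5 len 138.7
118 [[-48.2, -86.8], [-48.1, 87.4], [87.1, -87.3], [87.3, 87.8]] w near/far 174.2 175.1 len 135.3
holes@95 [[41.6, -50.5], [41.7, 50.2]] tips@99.5 [[40.0, -49.8], [40.1, 49.5]]
```

```bash
python3 -c "
from bench import manip;print(manip.finish_job(),manip.get_obs()['time'])"
```

```text
the job is handed in; nothing more can be done
the job is handed in; nothing more can be done
```

The tray is seated on both pins and flat on the deck, and I handed the job in at about 18 s of the 72 s allowed. I pushed it with the two open fingers. The first push, on its left lip, squared it up and moved it about 26 mm sideways. The second, on its near lip, slid it along the shaker's x until it stopped hard at about 6 N. Then I backed off and raised the gripper about 200 mm above the deck.

**Last checks:**
- **Pins:** both tips show inside both holes, about centred.
- **Angle:** the tray is within about 0.1° of the shaker.
- **Flatness:** the lip tops fit a flat tray, measuring 179 mm wide at both the near and far ends.
- **Position:** the holes are about 1.6 mm (wrist camera) to 2.3 mm (scene camera) beyond the pins along x. The play is about 1.5 mm and the calibration is good to about 2 mm, so it rests at the far end of the play.
- **Bystanders:** the jar, bottle, beaker and cap all stand upright beside the shaker in the last picture. The smaller look-alike tray on the bench was not touched.

My first attempt at the side push was too high: the fingertips probably passed over the top of the lip with almost no force. I backed off, lowered the gripper about 7 mm and pushed again.

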